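# Stack the slide boxes and hold the sprung reader arm at its stop

### The job

Stack the two loose slide boxes squarely, one by one and flat side down, on the slide box that stands on the rubber pad of the stack reader, keeping that column on its pad. Then take the reader's sprung arm by its upright grip, swing it over the column until it meets its stop, and finish while still holding it there against its spring: do not let go. Leave the other things on the bench where they are.

Things in the scene. Friction and masses are not known exactly. Their poses are not given: they have to be found in the camera images.
- reader_stand: fixed stand of the stack reader: grey plate 150 (x) x 240 (y) x 10 mm, with a 90 (x) x 44 (y) mm rubber pad whose top is at z = 12 mm. The origin is at bench height under the middle of the pad; the plate reaches from y = -175 to y = +65 mm. The arm's pivot post, 34 mm in radius at its collar and 140 mm high, stands at (0, -140 mm).
- reader_arm (a joint): angle of the reader arm about its upright pivot post, rad, growing clockwise seen from above: 0 = parked by its spring, 1.25 = at its stop. Seen from the pivot the grip lies along the stand's +y at the stop (over the pad), and 1.25 rad counter-clockwise of that when parked. A torsion spring always pulls it back to 0: at the grip about 3 N when parked, 7.5 N at the stop. It does not stay by itself.
- reader_grip (a point): middle of the arm's upright black round grip, 20 mm across, 51 mm of it standing clear above the white reader head (56 x 46 x 26 mm); 140 mm from the pivot axis. This point is 166 mm above the bench, the top of the head 137 mm (with its washer), the top of the grip 188 mm, the underside of the head 107 mm. The point travels with the arm.
- box_low_centre (a point): closed slide box, pale plain plastic, 82 (its x) x 36 (its y) x 27 mm high, 0.09 kg; point at the centre of the box, 13.5 mm above its underside; z up. It stands on the pad, its length along the stand's x, and is the foot of the column; it is loose.
- box_1_centre (a point): closed slide box, pale plain plastic, 82 (its x) x 36 (its y) x 27 mm high, 0.09 kg; point at the centre of the box, 13.5 mm above its underside; z up. Loose on the bench, to be stacked; either loose box may go first.
- box_2_centre (a point): closed slide box, pale plain plastic, 82 (its x) x 36 (its y) x 27 mm high, 0.09 kg; point at the centre of the box, 13.5 mm above its underside; z up. Loose on the bench, to be stacked; the twin of the other one.
- flask_yellow: fixed conical glass flask, an obstacle: 195 mm across at its foot, narrowing like a cone to 70 mm at its rim, 318 mm high, origin under its centre; the clear side of it away from the pumps is where the work is. Pass over it only high up, or go round it on the robot's side.
- tip_box: bystander: dark tip box with clear lid, 85 x 115 x 62 mm, origin under its centre
- tape: bystander: roll of tape, 50 x 52 x 19 mm, lying flat, origin under its centre
- clamp: bystander: small screw clamp, 36 x 30 x 72 mm, origin under its centre
- bulb: bystander: rubber dropper bulb, 24 mm thick and 44 mm high, origin under its centre
Mind the look-alikes: they are no part of the job. What is shaped like the part that bears box_2_centre but green or red is not meant.

How it is judged:
On the way, in this order (a step that is already met when the one before it is completed fails the run):
1. one loose box stands squarely on the lowest box, let go, the reader arm not yet swung over (((horizontal distance between box_1_centre and box_low_centre below 0.008 m and angle between the x axis of box_1_centre and the x axis of box_low_centre, either way round below 0.12 rad and z of box_1_centre in the frame of box_low_centre between 0.023 and 0.031 m and contact force between the fingers and box_1 below 0.05 N) or (horizontal distance between box_2_centre and box_low_centre below 0.008 m and angle between the x axis of box_2_centre and the x axis of box_low_centre, either way round below 0.12 rad and z of box_2_centre in the frame of box_low_centre between 0.023 and 0.031 m and contact force between the fingers and box_2 below 0.05 N)) and value of joint reader_arm below 0.3 rad), for 0.2 s.
2. the other box stands squarely on top, let go, the reader arm not yet swung over (((horizontal distance between box_1_centre and box_low_centre below 0.008 m and angle between the x axis of box_1_centre and the x axis of box_low_centre, either way round below 0.12 rad and z of box_1_centre in the frame of box_low_centre between 0.023 and 0.031 m and horizontal distance between box_2_centre and box_1_centre below 0.008 m and angle between the x axis of box_2_centre and the x axis of box_1_centre, either way round below 0.12 rad and z of box_2_centre in the frame of box_1_centre between 0.023 and 0.031 m) or (horizontal distance between box_2_centre and box_low_centre below 0.008 m and angle between the x axis of box_2_centre and the x axis of box_low_centre, either way round below 0.12 rad and z of box_2_centre in the frame of box_low_centre between 0.023 and 0.031 m and horizontal distance between box_1_centre and box_2_centre below 0.008 m and angle between the x axis of box_1_centre and the x axis of box_2_centre, either way round below 0.12 rad and z of box_1_centre in the frame of box_2_centre between 0.023 and 0.031 m)) and contact force between the fingers and box_1 below 0.05 N and contact force between the fingers and box_2 below 0.05 N and value of joint reader_arm below 0.3 rad), for 0.2 s.
3. the reader arm is swung over the column to its stop (value of joint reader_arm above 1.19 rad), for 0.2 s.
At the end, for the whole second after the job is handed in: The boxes stand as a column, each flat on and within 8 mm and 0.12 rad of the one below, the lowest within 15 mm and 0.15 rad of the pad; untouched, at rest. The fingers hold the reader arm (over 1.5 N) at rest within 0.06 rad of its stop, touching no box (((horizontal distance between box_1_centre and box_low_centre below 0.008 m and angle between the x axis of box_1_centre and the x axis of box_low_centre, either way round below 0.12 rad and z of box_1_centre in the frame of box_low_centre between 0.023 and 0.031 m and horizontal distance between box_2_centre and box_1_centre below 0.008 m and angle between the x axis of box_2_centre and the x axis of box_1_centre, either way round below 0.12 rad and z of box_2_centre in the frame of box_1_centre between 0.023 and 0.031 m) or (horizontal distance between box_2_centre and box_low_centre below 0.008 m and angle between the x axis of box_2_centre and the x axis of box_low_centre, either way round below 0.12 rad and z of box_2_centre in the frame of box_low_centre between 0.023 and 0.031 m and horizontal distance between box_1_centre and box_2_centre below 0.008 m and angle between the x axis of box_1_centre and the x axis of box_2_centre, either way round below 0.12 rad and z of box_1_centre in the frame of box_2_centre between 0.023 and 0.031 m)) and horizontal distance between box_low_centre and reader_stand below 0.015 m and angle between the x axis of box_low_centre and the x axis of reader_stand, either way round below 0.15 rad and angle between box_low_centre's own z axis and vertical below 0.05 rad and contact force between each of the fingers, reader_arm and box_low below 0.05 N and contact force between each of the fingers, reader_arm and box_1 below 0.05 N and contact force between each of the fingers, reader_arm and box_2 below 0.05 N and linear speed of each of box_low, box_1, box_2 below 0.02 m/s and value of joint reader_arm above 1.19 rad and velocity of joint reader_arm between -0.1 and 0.1 rad/s and contact force between the fingers and reader_arm above 1.5 N); the arm keeps its last pose, push and grip.
It fails at once if a bystander (tip box, tape, clamp, bulb) is shifted by more than 25 mm (distance of any of tip_box, tape, clamp, bulb from where it was at the start of the episode above 0.025 m).
It also fails if it takes over 67 s, if anything falls off the work surface, if the arm or the gripper's body presses on something with over 40 N, if the wrist force passes 120 N, or if a joint passes its speed limit or range.

### The arm

A 6-joint arm with a two-finger parallel gripper is mounted at the origin on the work surface; the furniture and walls round the work are solid. World frame = base frame: x ahead of the robot, y to its left, z up, the work surface at z = 0. Lengths are in m, angles in rad, forces in N, time in s.
With the tool pointing down it reaches from about 0.225 to 0.875 m from the base axis. Payload 3.4 kg.
Tool frame: the origin (TCP) lies between the finger pads; the fingertips stand 14 mm ahead of it and the grasp point (between the pads) lies 5 mm behind it; z points along the fingers, y is the direction in which the jaws open and shut (so a half turn about z gives the same grasp; the last joint's range is limited). The gripper opens to 85 mm and grips with 20 to 120 N. Pads are 22 mm wide; open, the fingers measure 114 mm over their backs; the gripper's body (76 mm by 85 mm) begins 54 mm behind the grasp point. The pads swing forward as they close: fully open they stand 13 mm farther back than shut.
Start: joints at [1.228, 0.276, 1.505, -0, 1.361, -0.121], TCP at [0.127, 0.561, 0.245] pointing down, gripper open.
Joint ranges: [-2.89, 2.89], [-0.75, 2.08], [0.22, 2.7], [-1.18, 4.32], [0.11, 2.71], [-2.7, 2.7]. Speed limits (rad/s): [2.57, 2.57, 3.14, 3.14, 3.14, 3.14].

### API

Orientations are given as a unit quaternion [w, x, y, z].
In Python, from rig import manip, get_image, job gives the robot as it stands. The module is installed in compiled form; this text tells all that it offers.
- The arm moves only by the tool step_arm, never from a script. Its argument "moves" is one flat list of numbers, 5 for each row, row after row: the shift along the tool's x, y, z as a fraction of full scale, then the turn about the tool's z as a fraction of full scale, then the gripper's target within -1 to 1 (shut at 1, half-way at 0, fully open at -1). In form: [dx, dy, dz, twist, hand, dx, dy, dz, twist, hand, ...]. A call has 1 to 5 rows; each row is the pose to reach, as a shift and turn from the pose commanded when the call began, along the tool's axes at that moment, turning the shorter way round; what a row does not reach only later rows make up. Full scale, the value 1, is 500 mm for a shift and pi rad for a turn. A row lasts 1/10 s, in which the tool goes at most 50 mm and 8.59 degrees, less where a joint would pass 70% of its speed; a pose out of reach is approached as far as the arm can. A call with a number of a shift or a turn outside -1 to 1 is refused whole. A call with a gripper value outside its range is refused whole. The fingers move at their own pace and stop on an object; "force" is the grip in N (left out, the last holds). Time passes only in rows, so rows that repeat a pose let the fingers close. It gives the time, the measured TCP pose, the force and the opening at its end, in the units of the state.
- manip.get_state(): the state, without advancing time (a new reading comes with each control period).
- get_image(name): name is "scene" or "top"; returns a dict with "frame" (384x512x3 uint8, blue, green, red), "fx", "fy", "cx", "cy" (pixels), "rvec" (rotation vector, rad) and "tvec" (3), from world to camera coordinates, as OpenCV has them. Camera axes: x right, y down, z forward; pixel columns grow to the right and rows downward; lengths in m; the calibration is good to about 2 mm. A picture is of the moment at which its call begins. There is no depth.
- job.sign_off(): hands the job in, once; it reports no verdict.
The state is a dict: "clock": time; "qpos": joint angles; "qd": joint speeds; "effort": joint torques, N m; "position": TCP position; "ee_rot": TCP orientation; "contact_force": force on the tool from outside, world axes, zero at the start; "moment": the same for the moment, N m; "width": finger opening in m.
Only numpy, scipy, OpenCV 4.12 (cv2) and the standard library are available. Lean on these libraries where they do the work, as an engineer would, in place of code of your own. Each camera call takes 0.05 s, during which the arm holds its last target. There are 200 camera calls.

## Working session

There is one attempt and no reset: what is moved stays moved. The work goes in short steps, Python scripts to look and compute and a tool call to move; the robot and the scene stay as the last step left them, time stands still between calls to the robot, and variables do not carry over. Pictures are saved under pics/ and viewed, about 8 in all and at most 12, crops included, and the job is handed in when it is done.

Besides the shell and the picture viewer there is one more tool, called after ">>>" as name(argument=value, ...), one argument or row to a line, values as JSON. step_arm: Moves the arm, as the interface text tells. Its arguments: {"type":"object","properties":{"moves":{"type":"array","items":{"type":"number","minimum":-1,"maximum":1}},"force":{"type":"number"}},"required":["moves"]}

```bash
mkdir -p pics; cat > h.py <<'E'
import numpy as np, cv2
from rig import manip, get_image, job
def cam(name):
    d=get_image(name); K=np.array([[d['fx'],0,d['cx']],[0,d['fy'],d['cy']],[0,0,1.]])
    return d['frame'],K,np.array(d['rvec'],float).reshape(3,1),np.array(d['tvec'],float).reshape(3,1)
def ray(K,r,t,u,v,z):
    R=cv2.Rodrigues(r)[0]; c=(-R.T@t).ravel(); d=R.T@np.linalg.inv(K)@np.array([u,v,1.]); return c+d*(z-c[2])/d[2]
def proj(K,r,t,P): return cv2.projectPoints(np.array(P,float).reshape(-1,1,3),r,t,K,None)[0].reshape(-1,2)
E
python3 - <<'E'
from h import *
s=manip.get_state(); print(s)
for n in ['scene','top']:
    f,K,r,t=cam(n); np.savez(n+'0.npz',f=f,K=K,r=r,t=t); cv2.imwrite(f'pics/{n}0.png',cv2.resize(f,(800,600),interpolation=cv2.INTER_CUBIC))
    R=cv2.Rodrigues(r)[0]; print(n,K.tolist(),(-R.T@t).ravel(),R.tolist())
E
```

```text
{'clock': 0.0, 'qpos': array([ 1.22799015e+00,  2.76559613e-01,  1.50614592e+00,  3.72289556e-06,
        1.36069240e+00, -1.21004858e-01]), 'qd': array([ 0.00097004,  0.00035248, -0.00149369, -0.00073322, -0.00076358,
       -0.00017901]), 'effort': array([-5.62541882e-04, -4.16780448e+01, -2.45820379e+01,  1.41469377e-05,
        1.07293355e-02, -4.84165497e-06]), 'position': array([0.12632649, 0.56042822, 0.24445477]), 'ee_rot': array([-2.09227244e-04,  1.10673813e-01,  9.93856374e-01, -8.78057544e-04]), 'contact_force': array([ 0.00812159, -0.8750525 ,  0.33580634]), 'moment': array([ 0.01249786,  0.01637581, -0.03828931]), 'width': 0.0854013347185365}
scene [[429.5615287733925, 0.0, 258.70064606472124], [0.0, 429.5615287733925, 186.8632992482676], [0.0, 0.0, 1.0]] [-0.1617063  -0.15435584  0.94872328] [[0.4390961802543444, -0.8982744990820097, -0.017247283409527026], [-0.7077035037425254, -0.3339870570333173, -0.6225820399953541], [0.5534892006865151, 0.2855793585558802, -0.7823644513206199]]
top [[388.2179057048319, 0.0, 255.07200253246867], [0.0, 388.2179057048319, 188.72953945664477], [0.0, 0.0, 1.0]] [0.29238301 0.16467113 1.18645357] [[-0.027333619972822354, -0.9994618465825551, -0.01813533691362139], [-0.9899772352767142, 0.02957997090358855, -0.13809452905606506], [0.1385566557515548, 0.014178947321014282, -0.9902530033278429]]
```

View pics/scene0.png

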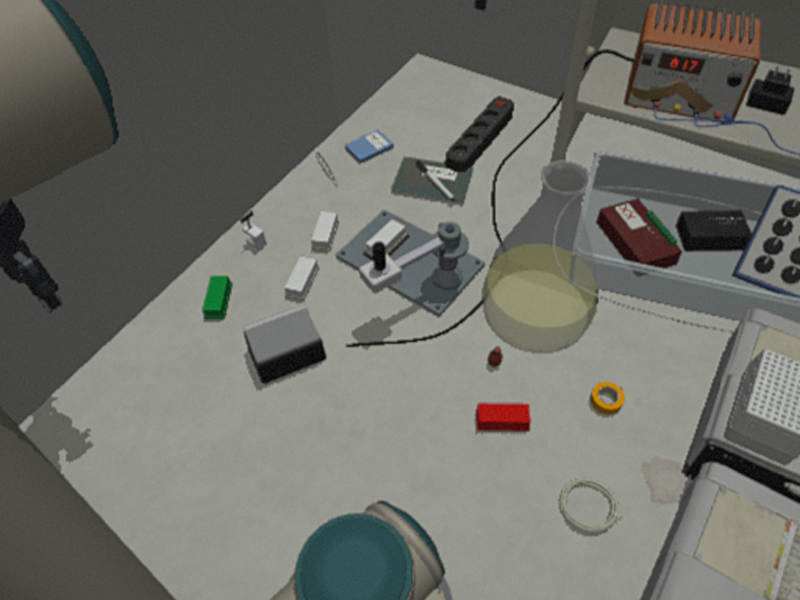

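View pics/top0.png

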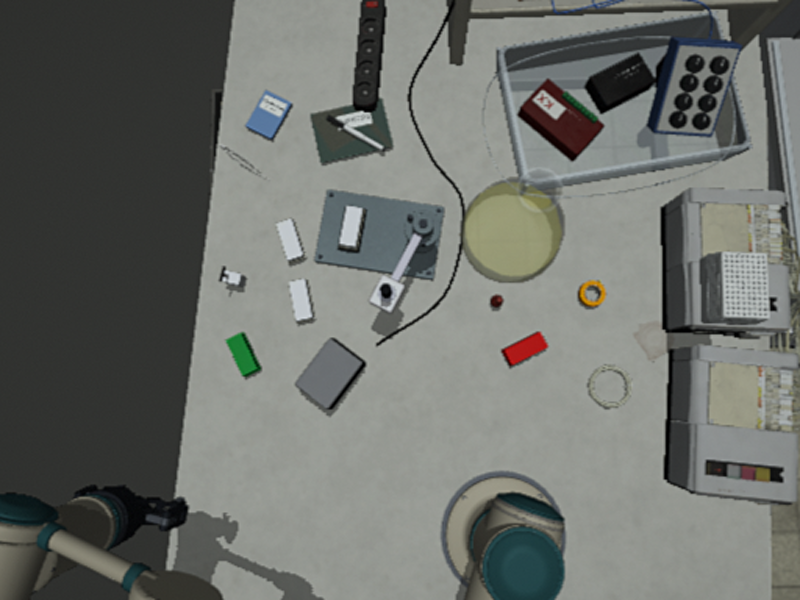

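The scene picture shows the two loose white boxes at about (323,230) and (301,277), and the low box on the pad at (387,237). The reader head is parked at (380,270). In the top picture the same things are at (289,240), (300,300), (351,228) and (387,291). I'll enlarge the top view.

```bash
python3 - <<'E'
from h import *
d=np.load('top0.npz'); f=d['f']
c=f[115:245,135:305]; im=cv2.resize(c,None,fx=4.6,fy=4.6,interpolation=cv2.INTER_CUBIC)
cv2.imwrite('pics/topc.png',im)
# bright saturate-low segmentation
m=((f.min(2)>195)).astype(np.uint8)
n,l,st,ce=cv2.connectedComponentsWithStats(m)
for i in range(1,n):
    x,y,w,h,a=st[i]
    if 60<a<2000 and 130<x<310 and 100<y<250: print(st[i],ce[i],cv2.minAreaRect(np.argwhere(l==i)[:,::-1].astype(np.float32)))
for p in [(289,240),(300,300),(351,228),(387,291)]: print(f[int(p[1]*.64),int(p[0]*.64)])
E
```

```text
[202 198 193]
[203 198 192]
[204 200 194]
[24 22 20]
```

View pics/topc.png

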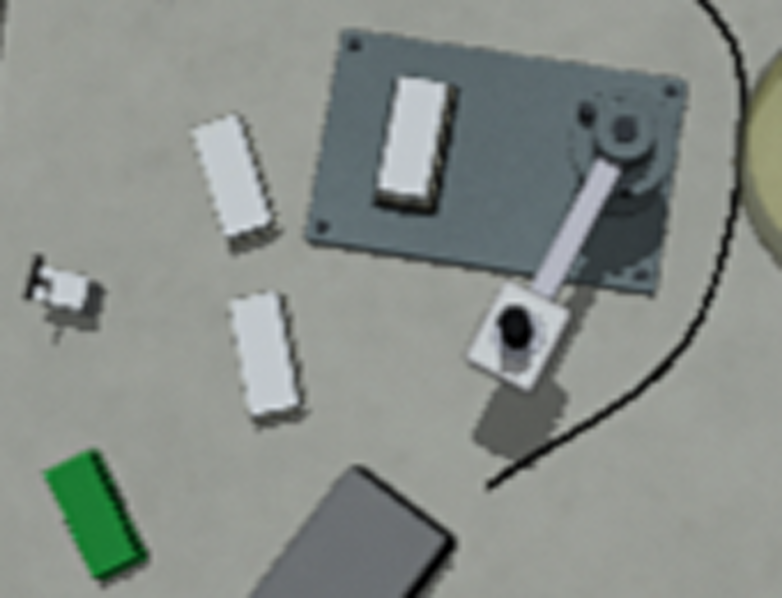

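The crop shows the top faces clearly. Corners in crop pixels are about (192,130)-(238,113)-(274,222)-(230,237) for box A, (229,302)-(280,291)-(302,408)-(252,418) for box B, and (399,76)-(450,82)-(431,200)-(378,194) for the low box. The plate corners are (343,30), (688,78), (656,295) and (305,240).

```bash
cat > meas.py <<'E'
from h import *
def rect(f,K,r,t,uv,z,thr=None):
    u,v=int(uv[0]),int(uv[1]); S=6
    x0,y0=u-25,v-25; c=cv2.resize(f[y0:v+25,x0:u+25],None,fx=S,fy=S,interpolation=cv2.INTER_CUBIC)
    g=c.astype(np.int16).min(2); m=(g>(thr or 172)).astype(np.uint8)
    n,l,st,ce=cv2.connectedComponentsWithStats(m,connectivity=4); k=l[25*S,25*S]
    ij=np.argwhere(l==k)[:,::-1]; px=(ij+.5)/S-.5+[x0,y0]
    W=np.array([ray(K,r,t,a,b,z)[:2] for a,b in px[::5]])
    (cx,cy),(w,h),a=cv2.minAreaRect((W*1000).astype(np.float32))
    if w<h: a+=90
    M=W.mean(0)*1000; C=np.cov((W*1000).T); e,V=np.linalg.eigh(C); 
    return dict(rc=(cx,cy),wh=(w,h),ang=(a+90)%180-90,mean=M,pca=np.degrees(np.arctan2(V[1,1],V[0,1])),size=np.sqrt(12*e))
E
python3 - <<'E'
from meas import *
d=np.load('top0.npz'); f,K,r,t=[d[k] for k in 'fKrt']
cr=lambda x,y:((x+.5)/4.6-.5+135,(y+.5)/4.6-.5+115)
print(f[200,180],f[180,160])
T={'A':((233,175),.027,[(192,130),(238,113),(274,222),(230,237)]),'B':((265,355),.027,[(229,302),(280,291),(302,408),(252,418)]),'L':((415,135),.039,[(399,76),(450,82),(431,200),(378,194)])}
for k,(c,z,q) in T.items():
    print(k,rect(f,K,r,t,cr(*c),z)); print(np.round([ray(K,r,t,*cr(*p),z)[:2]*1000 for p in q]).tolist(), np.mean([ray(K,r,t,*cr(*p),z)[:2]*1000 for p in q],0))
P=[ray(K,r,t,*cr(*p),.010)[:2]*1000 for p in [(343,30),(688,78),(656,295),(305,240)]]; print('plate',np.round(P))
print('grip top',ray(K,r,t,*cr(515,324),.188),'post',ray(K,r,t,*cr(624,129),.140))
E
```

```text
[149 155 152] [148 154 151]
A {'rc': (572.9365844726562, 394.4985046386719), 'wh': (77.4298324584961, 30.995868682861328), 'ang': 17.185827255249023, 'mean': array([572.67750577, 394.15508978]), 'pca': np.float64(-163.13813174366106), 'size': array([29.73827159, 75.8531798 ])}
[[604.0, 420.0], [615.0, 389.0], [540.0, 365.0], [531.0, 394.0]] [572.46039631 391.904755  ]
B {'rc': (453.1535339355469, 373.6378479003906), 'wh': (77.50850677490234, 31.363483428955078), 'ang': 10.676390647888184, 'mean': array([452.46086882, 373.28760617]), 'pca': np.float64(-169.993404076686), 'size': array([29.94054915, 75.58868201])}
[[487.0, 395.0], [493.0, 361.0], [415.0, 347.0], [410.0, 380.0]] [451.3093276  370.93541866]
L {'rc': (592.4619140625, 271.0660705566406), 'wh': (30.059537887573242, 76.08389282226562), 'ang': -12.101142883300781, 'mean': array([592.27121111, 271.14206151]), 'pca': np.float64(168.0428696448129), 'size': array([28.87827136, 75.07533654])}
[[633.0, 279.0], [628.0, 245.0], [549.0, 259.0], [554.0, 294.0]] [591.12605804 269.5470126 ]
plate [[676. 320.]
 [634.  86.]
 [486. 113.]
 [530. 347.]]
grip top [0.44242739 0.20082867 0.188     ] post [0.56617714 0.1341384  0.14      ]
```

>>> step_arm(
  moves=[-0.944,-0.128,0.1,-0.165,-0.4,-0.944,-0.128,0.1,-0.165,-0.4,-0.944,-0.128,0.1,-0.165,-0.4,-0.944,-0.128,0.1,-0.165,-0.4,-0.944,-0.128,0.1,-0.165,-0.4],
  force=40,
)

```text
clock: 0.6
position: [0.3509, 0.4772, 0.2198]
ee_rot: [-0.0, -0.149, 0.989, -0.0]
contact_force: [-0.2, 1.4, 0.7]
width: 0.0597
```

```bash
cat > go.py <<'E'
import sys
from h import *
from scipy.spatial.transform import Rotation as Rn
# usage: go.py x y z heading_of_tool_y_deg  -> fractions
s=manip.get_state(); q=s['ee_rot']; R=Rn.from_quat([q[1],q[2],q[3],q[0]]).as_matrix()
p=s['position']; T=np.array([float(a) for a in sys.argv[1:4]])
hd=np.degrees(np.arctan2(R[1,1],R[0,1])); tw=(hd-float(sys.argv[4])+90)%180-90
print('t',round(s['clock'],2),'p',np.round(p*1000,1),'hd',round(hd,1),'w',round(s['width']*1000,1),'F',np.round(s['contact_force'],1),'q',np.round(s['qpos'],2))
print('d mm',np.round((T-p)*1000,1),'MOVE',np.round(R.T@(T-p)/.5,4),'tw',round(tw/180,4))
E
python3 go.py .5727 .3942 .12 106.9
```

```text
t 0.6 p [350.9 477.2 219.8] hd 107.1 w 59.7 F [-0.2  1.4  0.7] q [ 0.82  0.32  1.51  0.    1.32 -1.05]
d mm [221.8 -83.  -99.8] MOVE [-0.3752 -0.2892  0.1995] tw 0.0012
```

>>> step_arm(
  moves=[-0.375,-0.289,0.2,0,-0.4,-0.375,-0.289,0.2,0,-0.4,-0.375,-0.289,0.2,0,-0.4,-0.375,-0.289,0.2,0,-0.4,-0.375,-0.289,0.2,0,-0.4],
)

```text
clock: 1.1
position: [0.5665, 0.396, 0.1217]
ee_rot: [-0.0, -0.148, 0.989, -0.0]
contact_force: [-0.1, 1.1, 0.9]
width: 0.0598
```

```bash
python3 go.py .5727 .3942 .016 106.9; python3 - <<'E'
from h import *
f,K,r,t=cam('scene'); np.savez('scene1.npz',f=f,K=K,r=r,t=t)
d=np.load('scene0.npz')['f']
cv2.imwrite('pics/s1.png',np.hstack([cv2.resize(f[110:240,160:330],None,fx=3.6,fy=3.6,interpolation=cv2.INTER_CUBIC)])) 
P=lambda x,y,z:np.round((proj(K,r,t,[[x,y,z]])[0]-[160,110])*3.6).tolist()
def corners(cx,cy,a,z):
    a=np.radians(a); u=np.array([np.cos(a),np.sin(a)]);v=np.array([-u[1],u[0]])
    return [P(*(np.array([cx,cy])+i*.041*u+j*.018*v),z) for i,j in [(1,1),(1,-1),(-1,-1),(-1,1)]]
print('A',corners(.5727,.3942,16.9,.027)); print('B',corners(.4525,.3733,10.3,.027)); print('L',corners(.5923,.2711,-11,.039))
E
```

```text
t 1.1 p [566.5 396.  121.7] hd 107.0 w 59.8 F [-0.1  1.1  0.9] q [ 0.51  0.53  1.41  0.    1.2  -1.36]
d mm [   6.2   -1.8 -105.7] MOVE [-0.0111 -0.007   0.2114] tw 0.0004
A [[160.0, 85.0], [201.0, 89.0], [179.0, 159.0], [136.0, 155.0]]
B [[113.0, 187.0], [155.0, 196.0], [117.0, 274.0], [74.0, 264.0]]
L [[325.0, 103.0], [360.0, 121.0], [298.0, 182.0], [262.0, 162.0]]
```

View pics/s1.png

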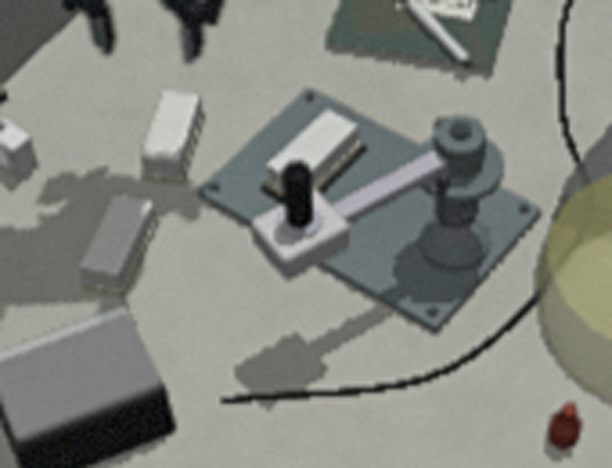

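The scene crop shows box A's top centre at (175,121), B's at (118,234) and the low box's at (315,144). That's within about 2 mm of the top-camera estimates, so I'll descend on A.

>>> step_arm(
  moves=[-0.011,-0.009,0.08,0,-0.4,-0.011,-0.009,0.14,0,-0.4,-0.011,-0.009,0.18,0,-0.4,-0.011,-0.009,0.211,0,-0.4,-0.011,-0.009,0.211,0,-0.4],
)

```text
clock: 1.65
position: [0.5698, 0.3935, 0.0148]
ee_rot: [-0.003, -0.148, 0.989, -0.001]
contact_force: [0.0, -0.0, 0.4]
width: 0.0599
```

```bash
python3 go.py .573 .393 .016 106.9
```

```text
t 1.65 p [569.8 393.5  14.8] hd 107.0 w 59.9 F [ 0.  -0.   0.4] q [ 0.5   0.63  1.52  0.    1.   -1.36]
d mm [ 3.2 -0.5  1.2] MOVE [-0.0057 -0.0028 -0.0024] tw 0.0005
```

>>> step_arm(
  moves=[-0.006,-0.003,0,0,-0.4,-0.006,-0.003,0,0,1,-0.006,-0.003,0,0,1,-0.006,-0.003,0,0,1,-0.006,-0.003,0,0,1],
  force=30,
)

```text
clock: 2.15
position: [0.5761, 0.3945, 0.0194]
ee_rot: [0.002, -0.148, 0.989, 0.001]
contact_force: [0.7, 0.5, 6.3]
width: 0.0356
```

```bash
python3 go.py .573 .393 .016 106.9; python3 go.py .5925 .270 .13 79
```

```text
t 2.15 p [576.1 394.5  19.4] hd 107.0 w 35.6 F [0.7 0.5 6.3] q [ 0.5   0.63  1.51  0.    1.   -1.37]
d mm [-3.1 -1.5 -3.4] MOVE [ 0.0069 -0.001   0.0069] tw 0.0005
t 2.15 p [576.1 394.5  19.4] hd 107.0 w 35.6 F [0.7 0.5 6.3] q [ 0.5   0.63  1.51  0.    1.   -1.37]
d mm [  16.4 -124.5  110.6] MOVE [ 0.0407 -0.2475 -0.2215] tw 0.1555
```

>>> step_arm(
  moves=[0,0,0,0,0,0,0,-0.013,0,0,0,0,-0.013,0,0,0,0,-0.013,0,1,0,0,-0.013,0,1],
)

```text
clock: 2.65
position: [0.5752, 0.394, 0.0245]
ee_rot: [0.0, -0.148, 0.989, 0.0]
contact_force: [-0.5, -0.2, 3.9]
width: 0.0348
```

```bash
python3 go.py .573 .393 .016 106.9
```

```text
t 2.65 p [575.2 394.   24.5] hd 107.0 w 34.8 F [-0.5 -0.2  3.9] q [ 0.5   0.62  1.5   0.    1.02 -1.37]
d mm [-2.2 -1.  -8.5] MOVE [ 0.0048 -0.0005  0.0171] tw 0.0005
```

>>> step_arm(
  moves=[0,0,0,0,1,0,0,-0.06,0,1,0,0,-0.12,0,1,0,0,-0.18,0,1,0,0,-0.2,0,1],
)

```text
clock: 3.15
position: [0.5763, 0.3945, 0.1269]
ee_rot: [0.002, -0.148, 0.989, 0.001]
contact_force: [1.6, 0.9, -0.8]
width: 0.0352
```

```bash
python3 go.py .5945 .2696 .12 79
```

```text
t 3.15 p [576.3 394.5 126.9] hd 107.0 w 35.2 F [ 1.6  0.9 -0.8] q [ 0.5   0.53  1.39  0.    1.21 -1.37]
d mm [  18.2 -124.9   -6.9] MOVE [ 0.0383 -0.2495  0.0134] tw 0.1555
```

>>> step_arm(
  moves=[0.008,-0.06,0.01,0.04,1,0.02,-0.13,0.01,0.08,1,0.03,-0.2,0.01,0.12,1,0.038,-0.24,0.01,0.15,1,0.0385,-0.25,0.01,0.1555,1],
)

```text
clock: 3.65
position: [0.5924, 0.266, 0.1175]
ee_rot: [-0.001, 0.097, 0.995, -0.001]
contact_force: [0.3, 0.4, -0.4]
width: 0.0352
```

>>> step_arm(
  moves=[0,0,0,0,1,0,0,0,0,1],
)

```text
clock: 3.85
position: [0.5928, 0.2696, 0.1185]
ee_rot: [-0.0, 0.095, 0.995, 0.0]
contact_force: [-0.1, 0.2, -0.7]
width: 0.035
```

```bash
python3 go.py .5945 .2696 .066 79; cat > view.py <<'E'
import sys
from h import *
# view.py outname : side by side crops of top & scene
o=[]
for n,(x0,y0,w,h) in {'top':(170,110,110,90),'scene':(200,110,110,90)}.items():
    f,K,r,t=cam(n); np.savez(f'{n}_{sys.argv[1]}.npz',f=f,K=K,r=r,t=t)
    o.append(cv2.resize(f[y0:y0+h,x0:x0+w],None,fx=3.6,fy=3.6,interpolation=cv2.INTER_CUBIC))
cv2.imwrite(f'pics/{sys.argv[1]}.png',np.hstack(o))
E
python3 view.py a1
```

```text
t 3.85 p [592.8 269.6 118.5] hd 79.1 w 35.0 F [-0.1  0.2 -0.7] q [ 0.32  0.48  1.52  0.    1.15 -1.06]
d mm [  1.7   0.  -52.5] MOVE [-0.0033  0.0006  0.1049] tw 0.0005
```

View pics/a1.png

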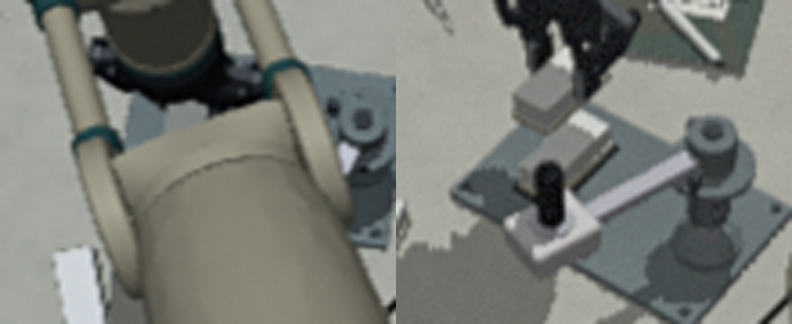

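The left view is blocked by the arm. The right view shows the gripped box level and parallel above the low box, so I'll lower it.

>>> step_arm(
  moves=[-0.003,0.0005,0.04,0,1,-0.003,0.0005,0.075,0,1,-0.003,0.0005,0.098,0,1,-0.003,0.0005,0.104,0,1,-0.003,0.0005,0.104,0,1],
)

```text
clock: 4.45
position: [0.5944, 0.269, 0.0666]
ee_rot: [-0.0, 0.095, 0.995, -0.0]
contact_force: [0.3, -0.2, -1.8]
width: 0.0351
```

```bash
python3 go.py .5945 .2696 .0635 79; python3 view.py a2
```

```text
t 4.45 p [594.4 269.   66.6] hd 79.1 w 35.1 F [ 0.3 -0.2 -1.8] q [ 0.32  0.53  1.57  0.    1.04 -1.06]
d mm [ 0.1  0.6 -3.1] MOVE [-0.      0.0012  0.0063] tw 0.0003
```

View pics/a2.png

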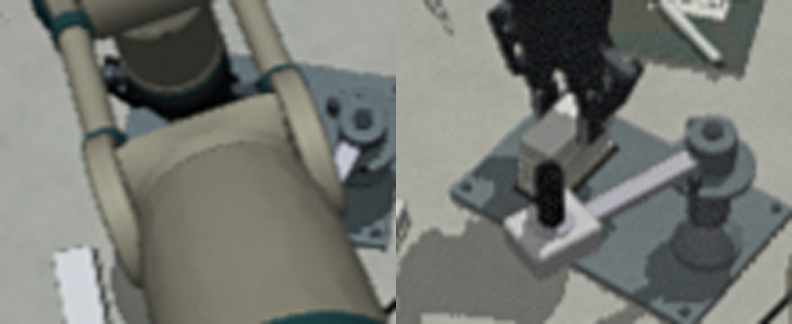

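The box sits 2–3 mm above the low box and its edges are in line with it. I'll lower the rest of the way, then check the force.

>>> step_arm(
  moves=[0,0.001,0.003,0,1,0,0.001,0.006,0,1,0,0.001,0.006,0,1],
)

```text
clock: 4.85
position: [0.5948, 0.269, 0.0642]
ee_rot: [0.0, 0.096, 0.995, 0.0]
contact_force: [-0.3, -0.9, -1.1]
width: 0.0355
```

>>> step_arm(
  moves=[0,0.001,0.003,0,1,0,0.001,0.003,0,1,0,0.001,0.003,0,1],
)

```text
clock: 5.15
position: [0.595, 0.2693, 0.0637]
ee_rot: [0.0, 0.096, 0.995, -0.0]
contact_force: [-1.2, -1.7, 6.7]
width: 0.0353
```

Contact is 6.7 N upward. I'll release, then lift.

>>> step_arm(
  moves=[0,0,0,0,0.1,0,0,0,0,-0.1,0,0,0,0,-0.3,0,0,0,0,-0.4,0,0,0,0,-0.4],
)

```text
clock: 5.65
position: [0.5948, 0.2696, 0.0623]
ee_rot: [-0.0, 0.096, 0.995, 0.0]
contact_force: [-0.3, 0.5, 0.0]
width: 0.0601
```

>>> step_arm(
  moves=[0,0,-0.04,0,-0.4,0,0,-0.1,0,-0.4,0,0,-0.18,0,-0.4,0,0,-0.24,0,-0.4,0,0,-0.24,0,-0.4],
)

```text
clock: 6.15
position: [0.5977, 0.2706, 0.188]
ee_rot: [0.005, 0.096, 0.995, 0.002]
contact_force: [1.3, 0.1, -0.1]
width: 0.06
```

```bash
python3 go.py .453 .3725 .14 100.3; python3 view.py a3
```

```text
t 6.15 p [597.7 270.6 188. ] hd 79.0 w 60.0 F [ 1.3  0.1 -0.1] q [ 0.32  0.42  1.42  0.    1.29 -1.06]
d mm [-144.7  101.9  -48. ] MOVE [0.3238 0.1444 0.0939] tw -0.1183
```

View pics/a3.png

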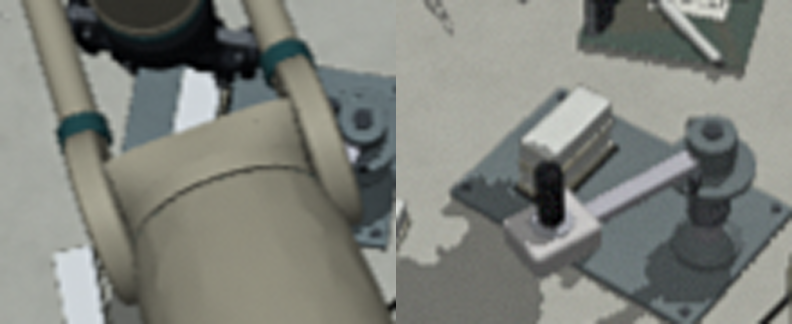

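The first box sits squarely on the low box in the scene view, with its edges collinear. Box B is next.

>>> step_arm(
  moves=[0.07,0.03,0.01,-0.03,-0.4,0.16,0.07,0.03,-0.06,-0.4,0.25,0.11,0.06,-0.1,-0.4,0.32,0.143,0.09,-0.118,-0.4,0.324,0.1445,0.094,-0.118,-0.4],
)

```text
clock: 6.75
position: [0.4426, 0.3719, 0.1317]
ee_rot: [-0.005, -0.092, 0.996, -0.001]
contact_force: [0.9, -0.2, 0.1]
width: 0.0595
```

>>> step_arm(
  moves=[0,0,0,0,-0.4,0,0,0,0,-0.4],
)

```text
clock: 6.95
position: [0.4502, 0.371, 0.135]
ee_rot: [-0.0, -0.089, 0.996, -0.0]
contact_force: [-0.1, -0.3, -0.6]
width: 0.0593
```

```bash
python3 go.py .453 .3725 .0225 100.3; python3 view.py a4; python3 - <<'E'
from meas import *
d=np.load('top_a4.npz'); f,K,r,t=[d[k] for k in 'fKrt']
uv=proj(K,r,t,[[.5925,.270,.066]])[0]; print(uv); print(rect(f,K,r,t,uv,.066))
E
```

```text
t 6.95 p [450.2 371.  135. ] hd 100.2 w 59.3 F [-0.1 -0.3 -0.6] q [ 0.57  0.37  1.65 -0.    1.12 -1.18]
d mm [   2.8    1.5 -112.5] MOVE [-0.006   0.0022  0.2249] tw -0.0005
[223.69562754 141.82282486]
{'rc': (592.9754638671875, 269.4503479003906), 'wh': (31.016878128051758, 76.58702087402344), 'ang': -11.49798583984375, 'mean': array([592.64487183, 269.52223014]), 'pca': np.float64(169.01249348866278), 'size': array([30.25618843, 75.98348064])}
```

The first box measures 2 mm or less off the low box and 1° or less out of line. I'll descend on B.

>>> step_arm(
  moves=[-0.006,0.002,0.08,0,-0.4,-0.006,0.002,0.15,0,-0.4,-0.006,0.002,0.2,0,-0.4,-0.006,0.002,0.224,0,-0.4,-0.006,0.002,0.224,0,-0.4],
)

```text
clock: 7.55
position: [0.4524, 0.3718, 0.0222]
ee_rot: [-0.001, -0.089, 0.996, -0.001]
contact_force: [-1.0, 0.0, -0.5]
width: 0.0598
```

>>> step_arm(
  moves=[0,0,0,0,-0.4,0,0,0,0,1,0,0,0,0,1,0,0,0,0,1,0,0,0,0,1],
)

```text
clock: 8.05
position: [0.4535, 0.3736, 0.0253]
ee_rot: [0.002, -0.089, 0.996, 0.001]
contact_force: [0.8, 0.0, 6.2]
width: 0.0351
```

```bash
python3 go.py .453 .3725 .0225 100.3
```

```text
t 8.05 p [453.5 373.6  25.3] hd 100.3 w 35.1 F [0.8 0.  6.2] q [ 0.57  0.49  1.77 -0.    0.87 -1.18]
d mm [-0.5 -1.1 -2.8] MOVE [ 0.0014 -0.002   0.0055] tw -0.0003
```

>>> step_arm(
  moves=[0,0,-0.06,0,1,0,0,-0.14,0,1,0,0,-0.22,0,1,0,0,-0.27,0,1,0,0,-0.27,0,1],
)

```text
clock: 8.55
position: [0.4544, 0.3744, 0.163]
ee_rot: [0.004, -0.089, 0.996, 0.002]
contact_force: [1.0, 0.2, -1.0]
width: 0.0353
```

```bash
python3 go.py .593 .2694 .155 79
```

```text
t 8.55 p [454.4 374.4 163. ] hd 100.3 w 35.3 F [ 1.   0.2 -1. ] q [ 0.57  0.35  1.61  0.    1.17 -1.18]
d mm [ 138.6 -105.    -8. ] MOVE [-0.2353 -0.2561  0.0171] tw 0.1181
```

>>> step_arm(
  moves=[-0.04,-0.045,0,0.02,1,-0.1,-0.11,0.005,0.06,1,-0.17,-0.185,0.01,0.09,1,-0.225,-0.245,0.012,0.118,1,-0.235,-0.256,0.014,0.118,1],
)

```text
clock: 9.05
position: [0.594, 0.2643, 0.1494]
ee_rot: [0.0, 0.098, 0.995, -0.001]
contact_force: [-1.3, -0.7, -1.4]
width: 0.0353
```

>>> step_arm(
  moves=[0,0,0,0,1,0,0,0,0,1],
)

```text
clock: 9.25
position: [0.5891, 0.2681, 0.1502]
ee_rot: [-0.002, 0.096, 0.995, -0.0]
contact_force: [-0.3, -0.2, -0.4]
width: 0.0353
```

```bash
python3 go.py .593 .2694 .0945 79
```

```text
t 9.25 p [589.1 268.1 150.2] hd 79.0 w 35.3 F [-0.3 -0.2 -0.4] q [ 0.32  0.45  1.48  0.    1.22 -1.06]
d mm [  3.9   1.3 -55.7] MOVE [-0.0075  0.0041  0.1115] tw 0.0002
```

>>> step_arm(
  moves=[-0.005,0.002,0.035,0,1,-0.005,0.002,0.07,0,1,-0.005,0.002,0.1,0,1,-0.005,0.002,0.111,0,1,-0.005,0.002,0.111,0,1],
)

```text
clock: 9.75
position: [0.5916, 0.2692, 0.0952]
ee_rot: [-0.001, 0.095, 0.995, -0.0]
contact_force: [-0.5, -0.8, -0.1]
width: 0.0356
```

>>> step_arm(
  moves=[0,0,0,0,1,0,0,0,0,1],
)

```text
clock: 9.95
position: [0.5937, 0.2689, 0.0972]
ee_rot: [0.001, 0.096, 0.995, 0.0]
contact_force: [0.4, 0.0, -0.4]
width: 0.0353
```

```bash
python3 go.py .593 .2694 .0915 79; python3 view.py a5
```

```text
t 9.95 p [593.7 268.9  97.2] hd 79.0 w 35.3 F [ 0.4  0.  -0.4] q [ 0.32  0.49  1.54  0.    1.1  -1.06]
d mm [-0.7  0.5 -5.7] MOVE [0.0017 0.0007 0.0113] tw 0.0002
```

View pics/a5.png

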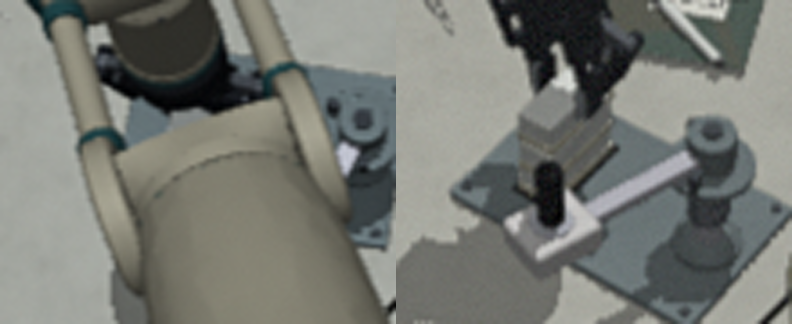

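The third box hangs a few millimetres above the column and is in line with it. I'll lower it in small steps.

>>> step_arm(
  moves=[0.001,0.001,0.004,0,1,0.001,0.001,0.008,0,1,0.001,0.001,0.008,0,1,0.001,0.001,0.008,0,1],
)

```text
clock: 10.45
position: [0.593, 0.2688, 0.0919]
ee_rot: [-0.0, 0.096, 0.995, -0.0]
contact_force: [0.7, 0.6, -1.6]
width: 0.0356
```

>>> step_arm(
  moves=[0,0,0.003,0,1,0,0,0.003,0,1,0,0,0.003,0,1],
)

```text
clock: 10.75
position: [0.593, 0.2689, 0.0917]
ee_rot: [0.0, 0.096, 0.995, 0.0]
contact_force: [-1.9, -1.5, 5.2]
width: 0.0352
```

Contact is 5.2 N. I'll release and lift.

>>> step_arm(
  moves=[0,0,0,0,0.1,0,0,0,0,-0.1,0,0,0,0,-0.3,0,0,0,0,-0.4,0,0,0,0,-0.4],
)

```text
clock: 11.25
position: [0.5929, 0.2689, 0.0903]
ee_rot: [-0.0, 0.096, 0.995, -0.0]
contact_force: [-0.8, 0.7, 0.6]
width: 0.0597
```

>>> step_arm(
  moves=[0,0,-0.04,0,-0.4,0,0,-0.1,0,-0.4,0,0,-0.18,0,-0.4,0,0,-0.26,0,-0.4,0,0,-0.3,0,-0.4],
)

```text
clock: 11.75
position: [0.5943, 0.2694, 0.2448]
ee_rot: [0.003, 0.096, 0.995, 0.001]
contact_force: [0.9, -0.2, 0.4]
width: 0.0596
```

```bash
python3 go.py .443 .200 .25 61.4; python3 view.py a6; python3 - <<'E'
from h import *
pv=np.array([.5664,.1328])
for a in [151.4,133.5,115.6,97.7,79.8]: print(a,np.round(pv+.14*np.array([np.cos(np.radians(a)),np.sin(np.radians(a))]),4))
d=np.load('top0.npz'); K,r,t=[d[k] for k in 'Krt']
E
```

```text
t 11.75 p [594.3 269.4 244.8] hd 79.0 w 59.6 F [ 0.9 -0.2  0.4] q [ 0.32  0.39  1.33  0.    1.41 -1.06]
d mm [-151.3  -69.4    5.2] MOVE [ 0.2706 -0.1939 -0.0125] tw 0.0978
151.4 [0.4435 0.1998]
133.5 [0.47   0.2344]
115.6 [0.5059 0.2591]
97.7 [0.5476 0.2715]
79.8 [0.5912 0.2706]
```

View pics/a6.png

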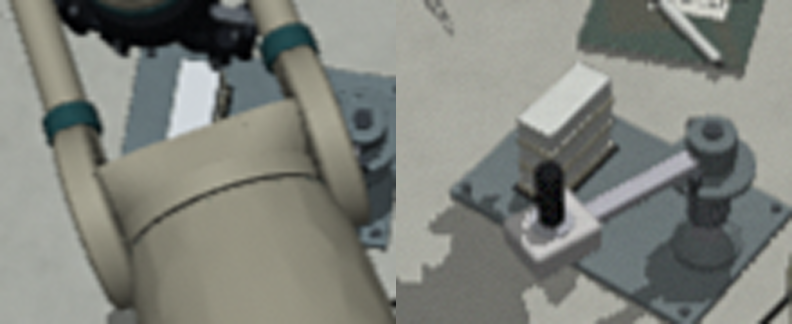

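The column of three is square in the scene view. I'll move to the grip.

>>> step_arm(
  moves=[0.05,-0.035,-0.01,0.02,-0.4,0.12,-0.09,-0.012,0.05,-0.4,0.2,-0.145,-0.012,0.08,-0.4,0.26,-0.185,-0.012,0.098,-0.4,0.27,-0.194,-0.012,0.098,-0.4],
)

```text
clock: 12.35
position: [0.4367, 0.1978, 0.2451]
ee_rot: [-0.003, 0.248, 0.969, -0.001]
contact_force: [-0.4, 0.5, 0.2]
width: 0.0596
```

>>> step_arm(
  moves=[0,0,0,0,-0.4,0,0,0,0,-0.4],
)

```text
clock: 12.55
position: [0.443, 0.1997, 0.2461]
ee_rot: [0.0, 0.247, 0.969, 0.0]
contact_force: [0.3, -0.0, 0.0]
width: 0.0601
```

```bash
python3 go.py .443 .2002 .163 61.4;  python3 view.py a7; python3 - <<'E'
from meas import *
d=np.load('top_a7.npz'); f,K,r,t=[d[k] for k in 'fKrt']
uv=proj(K,r,t,[[.5925,.270,.093]])[0]; print(uv); print(rect(f,K,r,t,uv,.093))
E
```

```text
t 12.55 p [443.  199.7 246.1] hd 61.4 w 60.1 F [ 0.3 -0.   0. ] q [ 0.28  0.14  1.68  0.    1.32 -0.79]
d mm [  0.    0.5 -83.1] MOVE [0.0005 0.0008 0.1663] tw -0.0002
[222.78167194 139.42323871]
{'rc': (596.1952514648438, 275.37255859375), 'wh': (144.2192840576172, 149.87718200683594), 'ang': -1.3764190673828125, 'mean': array([595.63335933, 274.67333575]), 'pca': np.float64(-164.87681121429137), 'size': array([144.94093831, 149.55946792])}
```

The arm hides the column from the top camera here. The scene view already showed it square, so I'll descend onto the grip.

>>> step_arm(
  moves=[0,0.001,0.05,0,-0.4,0,0.001,0.1,0,-0.4,0,0.001,0.15,0,-0.4,0,0.001,0.166,0,-0.4,0,0.001,0.166,0,-0.4],
)

```text
clock: 13.15
position: [0.4422, 0.2, 0.1622]
ee_rot: [-0.001, 0.247, 0.969, -0.001]
contact_force: [-0.1, -0.2, 0.1]
width: 0.0594
```

>>> step_arm(
  moves=[0,0,0,0,0.3,0,0,0,0,1,0,0,0,0,1,0,0,0,0,1,0,0,0,0,1],
  force=60,
)

```text
clock: 13.65
position: [0.4438, 0.2014, 0.165]
ee_rot: [0.002, 0.248, 0.969, 0.002]
contact_force: [1.8, 5.2, 2.6]
width: 0.0184
```

```bash
cat > arc.py <<'E'
import sys
from h import *
from scipy.spatial.transform import Rotation as Rn
# rows along arc: from current angle, steps (deg, clockwise) list; pivot
s=manip.get_state(); q=s['ee_rot']; R=Rn.from_quat([q[1],q[2],q[3],q[0]]).as_matrix(); p=s['position']
pv=np.array([.5664,.1328]); v=p[:2]-pv; a0=np.degrees(np.arctan2(v[1],v[0])); hd=np.degrees(np.arctan2(R[1,1],R[0,1]))
print('t',s['clock'],'p',np.round(p*1000,1),'ang',round(a0,2),'swing',round(np.radians(151.4-a0),3),'rad',round(np.hypot(*v)*1000,1),'hd',round(hd,1),'w',s['width'],'F',np.round(s['contact_force'],1))
for k in sys.argv[1:]:
    a=np.radians(a0-float(k)); T=np.r_[pv+.14*np.array([np.cos(a),np.sin(a)]),p[2]]
    print(k,np.round(R.T@(T-p)/.5,4)[:2],round(float(k)/180,4))
E
python3 arc.py 4 9 14 19 24
```

```text
t 13.65 p [443.8 201.4 165. ] ang 150.77 swing 0.011 rad 140.4 hd 61.3 w 0.01843323590748099 F [1.8 5.2 2.6]
4 [-0.0018  0.0195] 0.0222
9 [-0.0048  0.0438] 0.05
14 [-0.0099  0.0676] 0.0778
19 [-0.017  0.091] 0.1056
24 [-0.0262  0.1136] 0.1333
```

The grip is held at 18.4 mm opening. I'll start the swing.

>>> step_arm(
  moves=[-0.002,0.0195,0,0.022,1,-0.005,0.044,0,0.05,1,-0.01,0.0675,0,0.078,1,-0.017,0.091,0,0.1055,1,-0.026,0.1135,0,0.133,1],
)

```text
clock: 14.15
position: [0.4802, 0.244, 0.165]
ee_rot: [-0.0, 0.444, 0.896, 0.0]
contact_force: [-2.4, 2.1, 6.4]
width: 0.0186
```

```bash
python3 arc.py 5 10 15 20 25
```

```text
t 14.15 p [480.2 244.  165. ] ang 127.79 swing 0.412 rad 140.7 hd 37.3 w 0.018582055810940093 F [-2.4  2.1  6.4]
5 [-0.0024  0.0244] 0.0278
10 [-0.0053  0.0487] 0.0556
15 [-0.0104  0.0726] 0.0833
20 [-0.0176  0.0959] 0.1111
25 [-0.0267  0.1186] 0.1389
```

>>> step_arm(
  moves=[-0.002,0.0245,-0.001,0.028,1,-0.005,0.0485,-0.002,0.0555,1,-0.01,0.0725,-0.003,0.083,1,-0.0175,0.096,-0.003,0.111,1,-0.0265,0.1185,-0.003,0.139,1],
)

```text
clock: 14.65
position: [0.5343, 0.27, 0.1651]
ee_rot: [-0.002, 0.627, 0.779, -0.001]
contact_force: [-4.4, 3.0, 0.7]
width: 0.0185
```

```bash
python3 arc.py 5 10 15 20 21 22 23 24 25
```

```text
t 14.65 p [534.3 270.  165.1] ang 103.16 swing 0.842 rad 140.9 hd 12.3 w 0.01845962540933463 F [-4.4  3.   0.7]
5 [-0.0024  0.0244] 0.0278
10 [-0.0053  0.0487] 0.0556
15 [-0.0102  0.0726] 0.0833
20 [-0.0172  0.096 ] 0.1111
21 [-0.0188  0.1006] 0.1167
22 [-0.0206  0.1052] 0.1222
23 [-0.0224  0.1098] 0.1278
24 [-0.0242  0.1143] 0.1333
25 [-0.0262  0.1187] 0.1389
```

>>> step_arm(
  moves=[-0.0025,0.0245,0,0.028,1,-0.005,0.0485,0,0.0555,1,-0.01,0.0725,0,0.083,1,-0.017,0.096,0,0.111,1,-0.0205,0.105,0,0.122,1],
)

```text
clock: 15.15
position: [0.5884, 0.2718, 0.1651]
ee_rot: [-0.002, 0.764, 0.645, -0.0]
contact_force: [-4.1, 5.5, 0.8]
width: 0.0181
```

```bash
python3 arc.py 1 2 3 4
```

```text
t 15.15 p [588.4 271.8 165.1] ang 80.99 swing 1.229 rad 140.7 hd -9.6 w 0.018122476565275204 F [-4.1  5.5  0.8]
1 [-0.0015  0.0049] 0.0056
2 [-0.0015  0.0098] 0.0111
3 [-0.0017  0.0147] 0.0167
4 [-0.0019  0.0196] 0.0222
```

>>> step_arm(
  moves=[0,0.004,0,0.004,1,0,0.008,0,0.006,1,0,0.008,0,0.006,1,0,0.008,0,0.006,1],
)

```text
clock: 15.55
position: [0.5911, 0.2714, 0.1651]
ee_rot: [-0.002, 0.769, 0.639, -0.001]
contact_force: [-4.8, 7.0, -0.2]
width: 0.0185
```

```bash
python3 arc.py 1
```

```text
t 15.55 p [591.1 271.4 165.1] ang 79.88 swing 1.248 rad 140.8 hd -10.6 w 0.018467345981717908 F [-4.8  7.  -0.2]
1 [-0.0016  0.0049] 0.0056
```

>>> step_arm(
  moves=[0.002,0.004,0,0.002,1,0.003,0.008,0,0.002,1,0.003,0.008,0,0.002,1,0.003,0.008,0,0.002,1],
)

```text
clock: 15.95
position: [0.5923, 0.2712, 0.1651]
ee_rot: [-0.003, 0.771, 0.637, -0.004]
contact_force: [-11.8, 2.7, 3.6]
width: 0.0183
```

```bash
python3 arc.py 1; python3 view.py a8
```

```text
t 15.95 p [592.3 271.2 165.1] ang 79.39 swing 1.257 rad 140.8 hd -10.9 w 0.01825542642632928 F [-11.8   2.7   3.6]
1 [-0.0016  0.0049] 0.0056
```

View pics/a8.png

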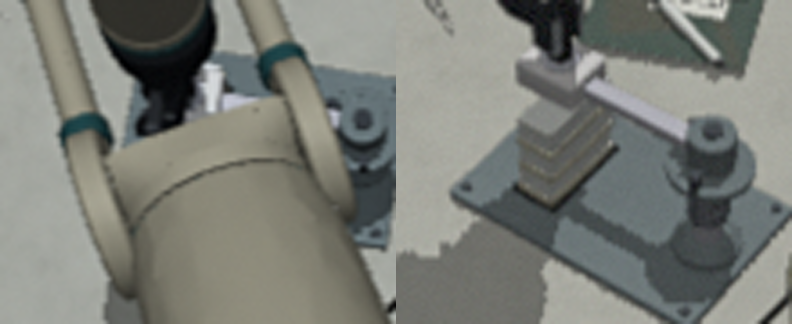

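The head is over the intact column. The force along the swing jumped to 11.8 N with little further motion, so the arm has met its stop. I'll let it settle and check before handing in.

>>> step_arm(
  moves=[0,0,0,0,1,0,0,0,0,1,0,0,0,0,1,0,0,0,0,1,0,0,0,0,1],
)

```text
clock: 16.55
position: [0.5923, 0.2712, 0.1651]
ee_rot: [-0.003, 0.771, 0.637, -0.004]
contact_force: [-12.2, 3.6, 3.3]
width: 0.0183
```

```bash
python3 arc.py; python3 -c "
from h import *
s=manip.get_state(); print(np.abs(s['qd']).max())
if s['position'][0]>.590 and s['width']>.015 and np.abs(s['qd']).max()<.03: print('sign',job.sign_off())"
```

```text
t 16.55 p [592.3 271.2 165.1] ang 79.39 swing 1.257 rad 140.8 hd -10.9 w 0.01832468608794179 F [-12.2   3.6   3.3]
0.0017011734630956888
the job is handed in; nothing more can be done
sign None
```

I stacked both loose boxes on the low box, swung the reader arm over the column to its stop, and handed the job in at about 16.6 s while still gripping it.

**Last checks**
- **Reader arm:** the swing worked out from the tool position is about 1.257 rad, where the stop is 1.25. The force along the swing is about 12 N against the spring's 7.5 N, so it is pressed on its stop. The grip is held at 18 mm opening and the robot is at rest.
- **Column:** the last scene picture shows three boxes square under the head with a visible gap above them. The first stacked box measured 2 mm or less off the low box, and 1° or less out of line.

**What failed or disagreed**
- The robot hid the top box from the top camera, so measuring it there failed. Its placing rests on the scene view and the tool position.
- The two cameras disagreed by about 2 mm, and I used values in between.
- My first grip on the first box was too low and the fingers pressed the bench with about 6 N, so I gripped it again higher up.
- I did not check the bystanders separately, but nothing was moved near them.

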